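# Rake the bark heap level in the guarded tray

## Task

Draw the hand rake out from under the low shelf by its neck, lay it down on the bench and let go, then take it again by the end of its handle and reach in with it under the wire guard. Using only the rake on the lumps, rake the heap of bark lumps out into one even layer over the whole length of the tray: none lying on another, at least two in each third, and reaching to within 8 cm of both ends (measured to a lump's middle). Then lay the rake down on the bench clear of the tray; keep all seven lumps in the tray and leave the pots, bottle, trowel and saucers standing where they are.

Things in the scene. Friction and masses are not known exactly. Their poses are not given: they have to be found in the camera images.
- tray: long black open tray fixed to the bench, inside 140 (own x) x 375 (own y) mm, outside 150 x 385; origin at bench level under its centre. Floor top 6 mm, rim 30 mm above the bench. Its own -y end is open above; the +y half stands under a wire guard. At the start the heap is under the guard
- guard_mouth (a point): middle of the first (own -y most) of three fixed steel wire hoops over the tray, at tray y = +42, +112, +182 mm, joined by a ridge wire; wire 6 mm, underside 177 mm above the bench, uprights at tray x = +-80 mm. Open towards -y. It keeps a gripper out: reach in under it with the rake, held by its handle end
- shelf: low fixed wooden shelf, plate 200 (own x) x 220 (own y) mm, underside 100, top 112 mm above the bench, 14 mm legs centred at own x +-91, y +-100; two potted seedlings on it at own y = -55, up to 240 mm above the bench. Origin at bench level under its centre. The rake's handle lies under it, passing its +y edge (y = +110 mm)
- rake: hand rake, 0.15 kg: straight wooden handle 20 mm wide, 22 deep; head bar 104 mm wide; six 7 mm tines at 19.4 mm pitch, square to the handle. Origin at bench level under rake_head as it lies tines down; own z up, own +x from butt to head. Lying, the handle slopes 0.219 rad down from head (68 mm high) to butt (11 mm); pitched 0.219 rad head-down, the handle is level and the tines upright
- rake_head (a point): rake: handle's centre line at the head bar
- rake_tips (a point): rake: midpoint of the tine tips, 70 mm square below rake_head
- rake_neck (a point): rake: handle's centre line 65 mm from the head, free for grasping at the start (54 mm above the bench there)
- rake_handle (a point): rake: handle's centre line 205 mm from the head, where to hold it for raking (24 mm above the bench as it lies)
- rake_butt (a point): rake: end of the handle's centre line, 265 mm from the head
- lump1: rounded bark lump, 52 mm across at mid-height, narrowing to flat faces 42 mm across, 28 mm thick along own z, 22 g, loose; origin at its centre. At the start in the lower layer of the heap on the tray floor
- lump2: rounded bark lump, 52 mm across at mid-height, narrowing to flat faces 42 mm across, 28 mm thick along own z, 22 g, loose; origin at its centre. At the start in the lower layer of the heap on the tray floor
- lump3: rounded bark lump, 52 mm across at mid-height, narrowing to flat faces 42 mm across, 28 mm thick along own z, 22 g, loose; origin at its centre. At the start in the lower layer of the heap on the tray floor
- lump4: rounded bark lump, 52 mm across at mid-height, narrowing to flat faces 42 mm across, 28 mm thick along own z, 22 g, loose; origin at its centre. At the start in the lower layer of the heap on the tray floor
- lump5: rounded bark lump, 52 mm across at mid-height, narrowing to flat faces 42 mm across, 28 mm thick along own z, 22 g, loose; origin at its centre. At the start on top of the heap, lying on lower lumps
- lump6: rounded bark lump, 52 mm across at mid-height, narrowing to flat faces 42 mm across, 28 mm thick along own z, 22 g, loose; origin at its centre. At the start on top of the heap, lying on lower lumps
- lump7: rounded bark lump, 52 mm across at mid-height, narrowing to flat faces 42 mm across, 28 mm thick along own z, 22 g, loose; origin at its centre. At the start on top of the heap, lying on lower lumps
- seedling_pot: bystander: black round pot, 80 mm wide, 75 high, seedling to 135 mm; origin under its centre
- clay_pot: bystander: clay pot, 78 mm wide, 70 high; origin under its centre
- feed_bottle: bystander: green bottle, 64 mm wide, 160 high; origin under its centre
- trowel: bystander: trowel lying flat, from 95 mm along own -x (handle) to 95 mm along +x (blade 56 wide), 22 mm high
- saucer_stack: bystander: stack of clay saucers, 90 mm wide, 40 high; origin under its centre
- small_pot: bystander: small black pot, 66 mm wide, 60 high, seedling to 120 mm; origin under its centre

How it is judged:
By the outcome, as a careful person would: the job done as asked, in the order asked, and still so for the second after the job is handed in, with the robot touching nothing.
It also fails if it takes over 72 s, if anything falls off the work surface, if the arm or the gripper's body presses on something with over 40 N, if the wrist force passes 120 N, or if a joint passes its speed limit or range.

## Robot

A 6-joint arm with a two-finger parallel gripper is mounted at the origin on the work surface. World frame = base frame: x ahead of the robot, y to its left, z up, the work surface at z = 0. Lengths are in m, angles in rad, forces in N, time in s.
With the tool pointing down it reaches from about 0.35 to 0.975 m from the base axis. Payload 7.1 kg.
Tool frame: the origin (TCP) lies midway between the tips of the shut fingers; the grasp point (between the pads) lies 19 mm behind it; z points along the fingers, x is the direction in which the jaws open and shut, and the axes are right-handed (so a half turn about z gives the same grasp; the last joint's range is limited). The gripper opens to 88 mm and grips with 3 to 60 N. Pads are 20 mm wide; open, the fingers measure 115 mm over their backs; the gripper's body (75 mm by 178 mm) begins 61 mm behind the grasp point.
Start: joints at [-1.312, 0.423, 1.63, -0, 1.089, -0.019], TCP at [0.171, -0.601, 0.223] pointing down, gripper open.
Joint ranges: [-3, 3], [-0.9, 2.11], [0.09, 2.58], [-1.31, 4.45], [0.11, 2.69], [-2.54, 2.54]. Speed limits (rad/s): [2.39, 2.39, 3.01, 3.14, 3.14, 3.14].

## Interface

Orientations are given as a unit quaternion [w, x, y, z].
In Python, from station import move_pose, movel, movej, command_gripper, wait, inverse_kinematics, read_camera, camera_info, MotionError, job_done, get_time, get_joint_pos, get_qvel, get_effort, get_tcp_pos, get_ee_rot, get_ft_force, get_ft_torque, get_grip_width gives the robot as it stands. Calls block until the motion is done:
- move_pose(position, orientation): joint-space move of the TCP to a pose.
- movel(position, frame=None, v=0.15, until_force=None): straight line of the TCP; frame=None keeps the orientation; v is the mean speed in m/s. With until_force (N) it stops when the force on the tool has changed by that much, and returns True; else False.
- movej(angles): joint-space move.
- command_gripper(opening): opening from 0.0 (shut) to 1.0 (fully open); the grip force is fixed at half the most; returns when the fingers have stopped.
- wait(seconds).
- inverse_kinematics(position, orientation): joint angles nearest the present ones, or None.
- read_camera(name): name is "scene" or "top" or "wrist"; returns the picture (384x512x3 uint8, red, green, blue); there is no depth.
- camera_info(name): a dict with "intrinsics" (3x3 intrinsics, pixels), "T" (4x4, takes a point from camera to world coordinates); the wrist camera has in their place "tool_from_camera" (4x4, takes a point from camera to tool coordinates, whose origin is the TCP and whose axes are the tool frame's). Camera axes: x right, y up, looking along -z (the intrinsics and any distortion apply to the point x, -y, -z); pixel columns grow to the right and rows downward; lengths in m; the calibration is good to about 2 mm. A picture is of the moment at which its call begins: read the wrist's pose just before it. camera_info takes no time and is no camera call.
A pose or a line that the arm cannot do raises MotionError and nothing moves.
- job_done(): hands the job in, once; it reports no verdict.
Readings, each from a call of its own:
- get_time(): time.
- get_joint_pos(): joint angles.
- get_qvel(): joint speeds.
- get_effort(): joint torques, N m.
- get_tcp_pos(): TCP position.
- get_ee_rot(): TCP orientation.
- get_ft_force(): force on the tool from outside, world axes, zero at the start.
- get_ft_torque(): the same for the moment, N m.
- get_grip_width(): opening from 0.0 (shut) to 1.0 (fully open).
Only numpy, scipy, OpenCV 4.12 (cv2) and the standard library are available. Lean on these libraries where they do the work, as an engineer would, in place of code of your own. Each camera call takes 0.05 s, during which the arm holds its last target.

## Working session

There is one attempt and no reset: what is moved stays moved. The work goes in short steps, each a Python script; the robot and the scene stay as the last script left them, time stands still between calls to the robot, and variables do not carry over. Pictures are saved under pics/ and viewed, and the job is handed in when it is done.

```bash
mkdir -p pics; ls
python3 - <<'E'
from station import *
import cv2,numpy as np
for n in ["scene","top","wrist"]:
    im=read_camera(n); cv2.imwrite(f"pics/a_{n}.png",im[:,:,::-1])
    print(n,camera_info(n))
print(get_time(),get_ee_rot())
E
```

```text
pics
scene {'intrinsics': array([[477.70174549,   0.        , 251.59567242],
       [  0.        , 477.70174549, 190.21473639],
       [  0.        ,   0.        ,   1.        ]]), 'T': array([[-0.65127568, -0.58871768,  0.47880213,  1.15282529],
       [ 0.75878733, -0.49771202,  0.42014823,  0.50023687],
       [-0.00904312,  0.63694131,  0.77085925,  1.10710549],
       [ 0.        ,  0.        ,  0.        ,  1.        ]])}
top {'intrinsics': array([[434.17529987,   0.        , 255.26121025],
       [  0.        , 434.17529987, 187.45110461],
       [  0.        ,   0.        ,   1.        ]]), 'T': array([[ 0.01319908,  0.99780188, -0.06493987,  0.46772291],
       [-0.99984959,  0.01243962, -0.01208537, -0.05665669],
       [-0.01125098,  0.06508962,  0.99781599,  1.48503327],
       [ 0.        ,  0.        ,  0.        ,  1.        ]])}
wrist {'intrinsics': array([[313.78856974,   0.        , 251.80795252],
       [  0.        , 313.78856974, 190.84939158],
       [  0.        ,   0.        ,   1.        ]]), 'tool_from_camera': array([[ 9.99999927e-01,  2.84023122e-04, -2.55056589e-04,
        -9.17508281e-04],
       [ 2.06283642e-04, -9.64252338e-01, -2.64985635e-01,
        -7.24987250e-02],
       [-3.21200960e-04,  2.64985563e-01, -9.64252326e-01,
        -1.61123499e-01],
       [ 0.00000000e+00,  0.00000000e+00,  0.00000000e+00,
         1.00000000e+00]])}
0.15 [-3.65579708e-04  7.98189230e-01 -6.02406508e-01 -4.68470623e-04]
```

View pics/a_scene.png

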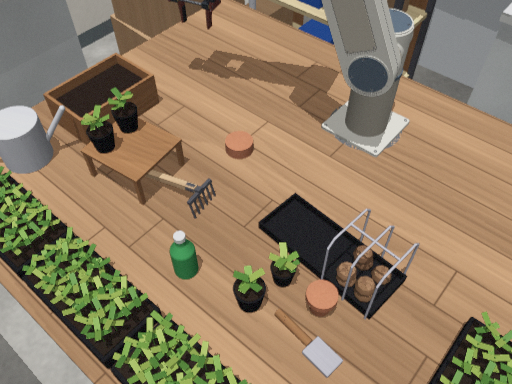

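View pics/a_top.png

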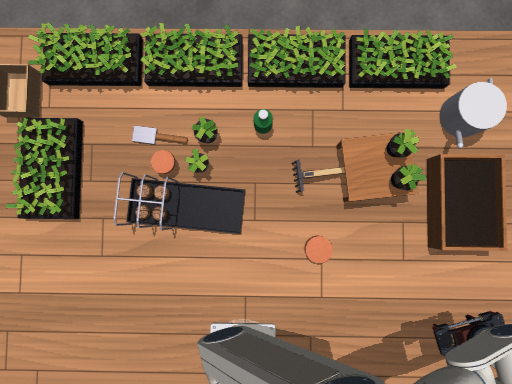

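Run:
```python
import cv2
im=cv2.imread('pics/a_top.png')
c=im[90:290,140:400]
cv2.imwrite('pics/a_topz.png',cv2.resize(c,None,fx=3,fy=3,interpolation=cv2.INTER_CUBIC))
```

```text
(no output)
```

View pics/a_topz.png

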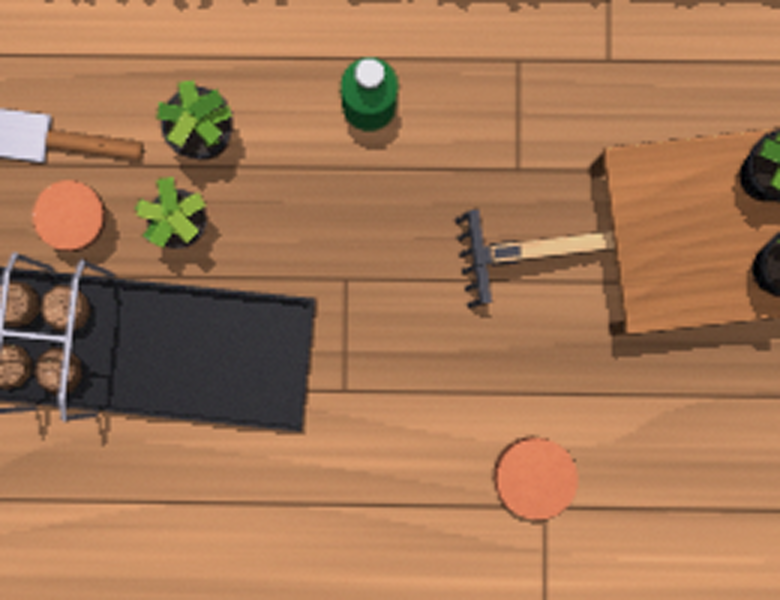

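```bash
cat > h.py <<'E'
from station import *
import numpy as np, cv2
from scipy.spatial.transform import Rotation as R
def p2w(cam,u,v,z):
    ci=camera_info(cam);K=ci['intrinsics'];T=ci['T']
    d=T[:3,:3]@np.array([(u-K[0,2])/K[0,0],-(v-K[1,2])/K[1,1],-1]);o=T[:3,3]
    return o+d*(z-o[2])/d[2]
def w2p(cam,p,T=None):
    ci=camera_info(cam);K=ci['intrinsics'];T=ci['T'] if T is None else T
    c=T[:3,:3].T@(np.array(p)-T[:3,3]);return np.array([K[0,2]+K[0,0]*c[0]/-c[2],K[1,2]+K[1,1]*c[1]/c[2]])
def wristT():
    q=get_ee_rot();T=np.eye(4);T[:3,:3]=R.from_quat([q[1],q[2],q[3],q[0]]).as_matrix();T[:3,3]=get_tcp_pos()
    return T@camera_info('wrist')['tool_from_camera']
def save(im,name,crop=None,f=1):
    if crop: u0,v0,u1,v1=crop; im=im[v0:v1,u0:u1]
    cv2.imwrite(name,cv2.resize(im[:,:,::-1],None,fx=f,fy=f,interpolation=cv2.INTER_CUBIC))
E
python3 - <<'E'
from h import *
Z=lambda x,y,z:p2w('top',x/3+140,y/3+90,z).round(4)
print('tray -y corners',Z(315,298,.03),Z(303,432,.03))
print('shelf +y corners',Z(605,150,.112),Z(627,333,.112))
print('rake head',Z(480,254,.068),'edge',Z(612,241,.045),'bar ends',Z(474,209,.07),Z(487,302,.07))
for n,x,y,z in [('bottle',370,73,.16),('clay',69,215,.07),('small',175,215,.06),('seed',197,122,.075),('saucer',537,478,.04),('troweltip',143,150,.02)]:print(n,Z(x,y,z))
im=cv2.imread('pics/a_top.png')[:,:,::-1]
save(im,'pics/b1.png',(100,130,260,250),5)
im=cv2.imread('pics/a_scene.png')[:,:,::-1]
save(im,'pics/b2.png',(250,180,420,320),4.6)
E
```

```text
tray -y corners [ 0.5557 -0.0047  0.03  ] [0.4062 0.0065 0.03  ]
shelf +y corners [ 0.7119 -0.3132  0.112 ] [ 0.5179 -0.3364  0.112 ]
rake head [ 0.6037 -0.1854  0.068 ] edge [ 0.6222 -0.3335  0.045 ] bar ends [ 0.6528 -0.1783  0.07  ] [ 0.5512 -0.1931  0.07  ]
bottle [ 0.7808 -0.0626  0.16  ]
clay [0.641  0.2648 0.07  ]
small [0.6436 0.15   0.06  ]
seed [0.7445 0.1259 0.075 ]
saucer [ 0.3598 -0.2522  0.04  ]
troweltip [0.7224 0.1939 0.02  ]
```

View pics/b1.png

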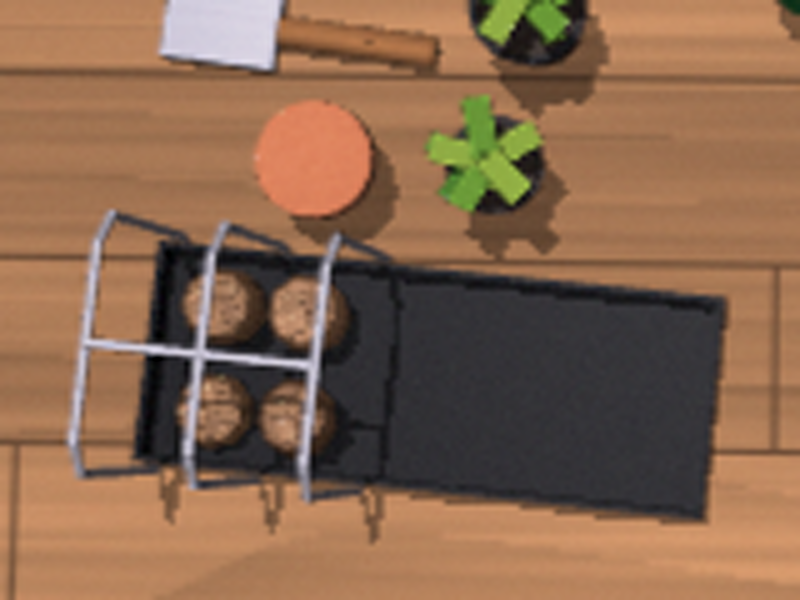

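View pics/b2.png

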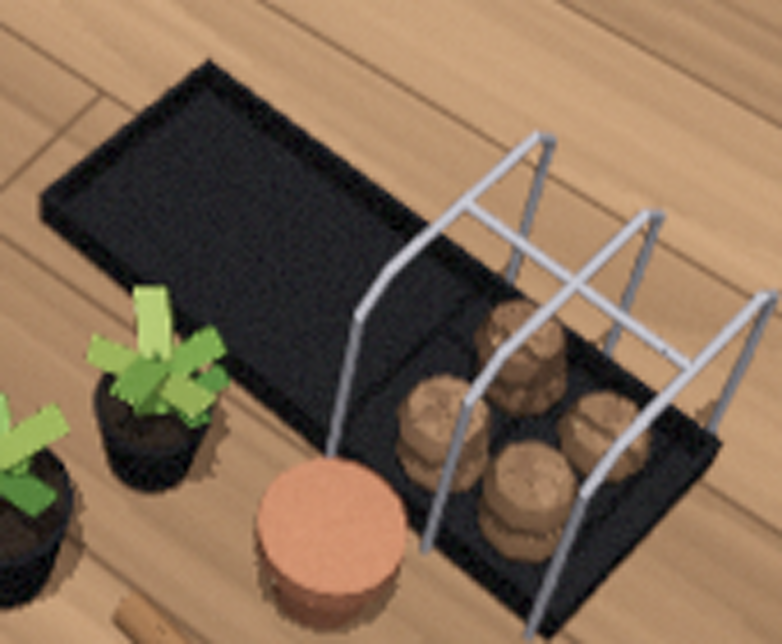

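Run:
```python
from h import *
B=lambda x,y,z:p2w('top',x/5+100,y/5+130,z)
C=np.array([B(163,243,.03),B(138,458,.03),B(705,520,.03),B(725,297,.03)])[:,:2]
print(C)
c=C.mean(0); ydir=(C[0]+C[1]-C[2]-C[3]);L=np.linalg.norm(ydir)/2;ydir/=np.linalg.norm(ydir)
xd=np.array([ydir[1],-ydir[0]])
print('centre',c,'len',L,'ydir',ydir,np.arctan2(-ydir[0],ydir[1]), 'w',np.linalg.norm(C[0]-C[1]),np.linalg.norm(C[2]-C[3]))
# hoop 1 ridge mid
h=B(310,365,.18)[:2];print('mouth tray', (h-c)@xd,(h-c)@ydir)
for x,y,z in [(224,305,.062),(311,313,.062),(215,410,.034),(298,415,.062)]:
    p=B(x,y,z)[:2];print('lump',p.round(3),((p-c)@xd).round(4),((p-c)@ydir).round(4))
# IK checks
for p,yaw,tilt in [((.60,-.25,.05),.134,-.15),((.628,-.195,.03),0,.219),((.47,-.17,.07),-.075,0),((.49,.17,.07),-.075,0)]:
    y=np.array([-np.sin(yaw),np.cos(yaw),0]);z0=np.array([0,0,-1.])
    z=np.sin(tilt)*y+np.cos(tilt)*z0; yy=np.cos(tilt)*y-np.sin(tilt)*z0; x=np.cross(yy,z)
    q=R.from_matrix(np.c_[x,yy,z]).as_quat();q=[q[3],*q[:3]]
    print(inverse_kinematics(list(p),q))
```

```text
[[ 0.58718311  0.37519325]
 [ 0.44236604  0.38743107]
 [ 0.40619955  0.00649375]
 [ 0.55543105 -0.00465834]]
centre [0.49779494 0.19111493] len 0.38190728674177077 ydir [0.08892019 0.99603875] -0.08903779263818723 w 0.14533322614867117 0.14964761665552506
mouth tray 0.000102537221166564 0.048572533821390644
lump [0.544 0.324] 0.0343 0.1366
lump [0.54  0.267] 0.0349 0.0788
lump [0.475 0.336] -0.0354 0.1418
lump [0.472 0.273] -0.0326 0.0796
None
None
None
None
```

```bash
cat >> h.py <<'E'
def hdir(yaw): return np.array([-np.sin(yaw),np.cos(yaw),0])
def rot(yaw,tilt):
    h=hdir(yaw);d=np.array([0,0,-1.])
    z=np.sin(tilt)*h+np.cos(tilt)*d; y=-(np.cos(tilt)*h-np.sin(tilt)*d); x=np.cross(y,z)
    return np.c_[x,y,z]
def q4(M):
    q=R.from_matrix(M).as_quat();return [float(q[3])]+[float(v) for v in q[:3]]
def tcp(g,M,back=.019): return [float(v) for v in np.array(g)+M[:,2]*back]  # TCP for grasp pt g
E
python3 - <<'E'
from h import *
for g,yaw,t in [((.61,-.25,.055),.134,-.15),((.61,-.25,.055),.134,0.),((.61,-.25,.155),.134,-.15),((.628,-.195,.03),0,.219),((.628,-.195,.03),0,.369),((.47,-.17,.09),-.085,0.15),((.49,.17,.09),-.085,0.15)]:
    M=rot(yaw,t);print(t,inverse_kinematics(tcp(g,M),q4(M)))
E
```

```text
-0.15 [-0.34863898  0.6914917   1.68618492 -0.20585703  0.70439749 -0.32950159]
0.0 [-4.07008895e-01  7.08609699e-01  1.63595393e+00 -4.44089210e-16
  7.97029029e-01 -5.41008895e-01]
-0.15 [-0.34863898  0.54982942  1.65626179 -0.17362567  0.87293994 -0.37506721]
0.219 [-0.40752836  0.77648558  1.58923388  0.26157243  0.88090066 -0.58516058]
0.369 [-0.46253559  0.81263412  1.54642548  0.39613973  0.99092113 -0.71621678]
0.15 [-0.45217359  0.50415138  1.96685846  0.20934546  0.73575412 -0.52719029]
0.15 [0.23123024 0.49372607 1.98908184 0.24480409 0.62612144 0.11985565]
```

Run:
```python
from h import *
M=rot(.134,-.15)
move_pose([.38,-.30,.27],q4(M)) if False else None
move_pose([.42,-.2,.25],q4(M))
move_pose(tcp((.612,-.248,.19),M),q4(M))
T=wristT(); np.save('T1.npy',T); save(read_camera('wrist'),'pics/c1.png',None,1.5); print(get_time())
print(w2p('wrist',[.6037,-.1854,.068],T)*1.5,w2p('wrist',[.612,-.248,.054],T)*1.5,w2p('wrist',[.616,-.284,.046],T)*1.5)
```

```text
2.8
[380.14433159 142.2410378 ] [379.67832455 249.08991504] [378.27378325 298.13833759]
```

View pics/c1.png

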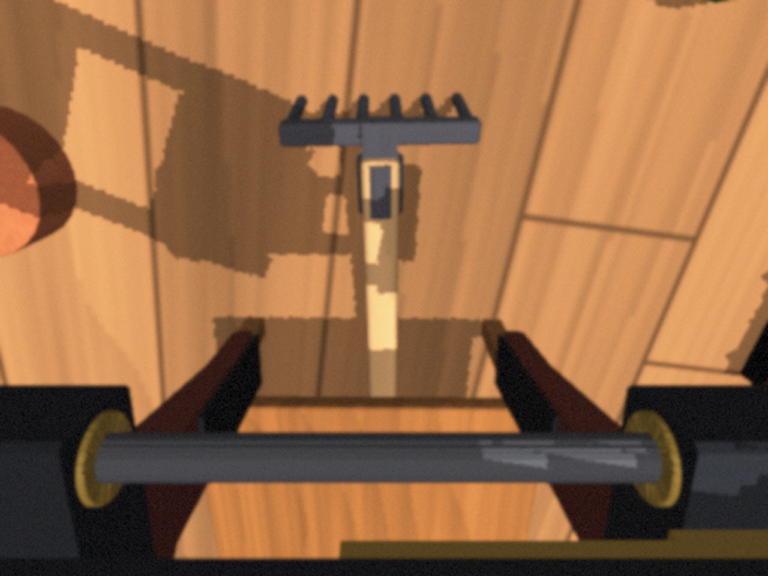

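Run:
```python
from h import *
M=rot(.134,-.15)
head=np.array([.603,-.180,.068]); s=.060
h=hdir(.134)
g=head-s*np.cos(.219)*h; g[2]=.068-s*np.sin(.219)+.003
print(g)
movel(tcp(g,M),q4(M),v=.12)
command_gripper(0.0); print('w',get_grip_width()*88)
movel(tcp(g+[0,0,.012],M),q4(M),v=.08)
g2=g+h*.175+[0,0,.012]
movel(tcp(g2,M),q4(M),v=.15)
print(get_time(),get_ft_force(),get_grip_width()*88)
save(read_camera('wrist'),'pics/c2.png',None,1); save(read_camera('scene'),'pics/c3.png',(100,80,400,305),2.5)
```

```text
[ 0.6108245  -0.23804188  0.05796478]
w 19.958389072072542
6.7167 [-0.50531158 -6.96697314  1.84859262] 19.868383433915817
```

View pics/c2.png

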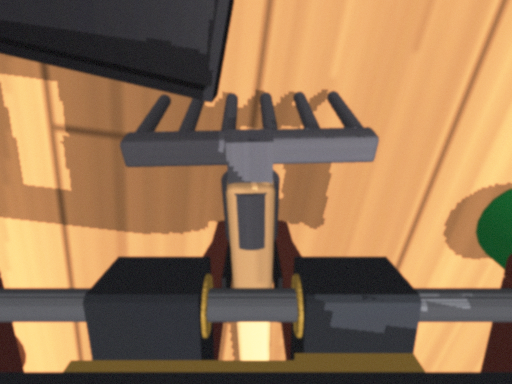

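View pics/c3.png

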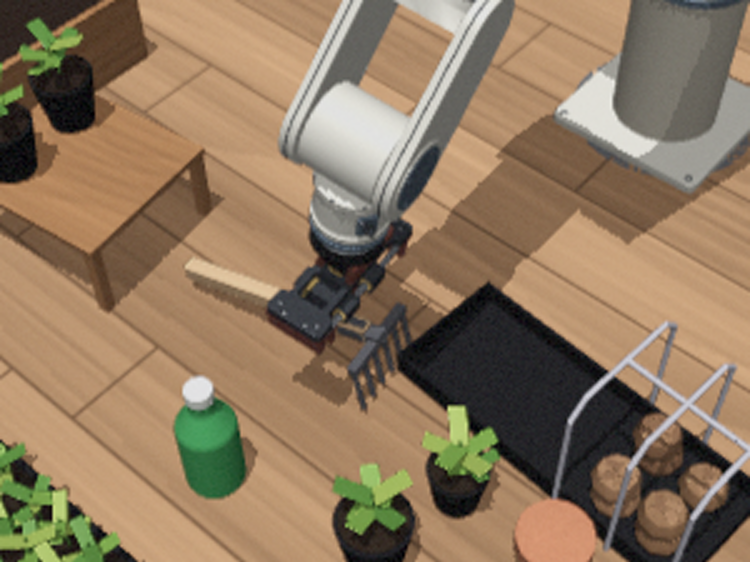

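Run:
```python
from h import *
M=rot(.134,-.15);h=hdir(.134)
p=np.array(get_tcp_pos())
movel(list(p-h*.012+[0,0,.035]),q4(M),v=.15)
print('ft',get_ft_force(),get_ft_torque())
s=.060; M2=rot(0,-.15)
head=np.array([.630,.015,.068]); g=head-np.array([0,s*np.cos(.219),0]); g[2]=.058
movel(tcp(g+[0,0,.035],M2),q4(M2),v=.15)
save(read_camera('wrist'),'pics/d1.png')
print('ft',get_ft_force(),get_ft_torque())
r=movel(tcp(g+[0,0,.0015],M2),q4(M2),v=.08,until_force=5); print(r,get_tcp_pos()[2],get_ft_force())
command_gripper(.55)
movel(tcp(g+[0,0,.08],M2),q4(M2),v=.2)
# go toward view of handle
M3=rot(0,.2)
movel(tcp([.630,-.17,.16],M3),q4(M3),v=.25)
T=wristT();np.save('T2.npy',T);save(read_camera('wrist'),'pics/d2.png',None,1.5);save(read_camera('top'),'pics/d3.png',(170,90,350,225),4.4)
print(get_time())
```

```text
ft [ 0.79767583  0.21488119 -1.45572698] [ 0.11293337 -0.07281432  0.01758044]
ft [ 0.11178898 -0.10819911 -0.79460056] [ 0.0434401  -0.0511345  -0.02647993]
True 0.038842715186204226 [ 0.66586099 -0.0418483   2.77800623]
10.1833
```

View pics/d2.png

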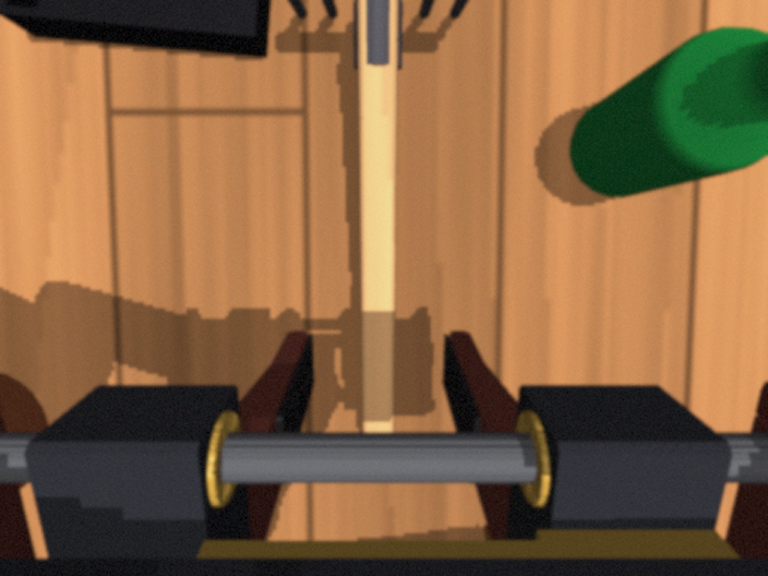

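View pics/d3.png

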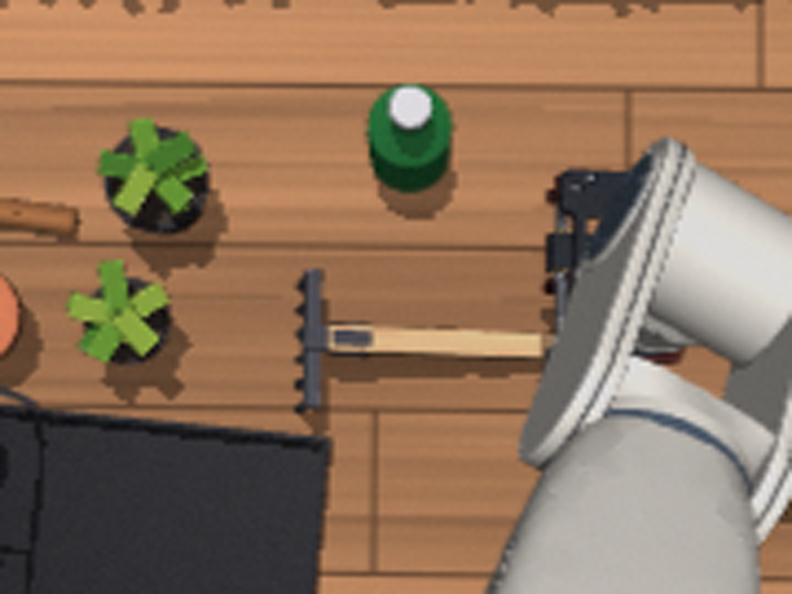

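Run:
```python
from h import *
D=lambda x,y,z:p2w('top',x/4.4+170,y/4.4+90,z)
print('head',D(315,339,.072),'ends',D(314,270,.075),D(314,408,.075),'h540',D(540,345,.045))
T=np.load('T2.npy')
print(w2p('wrist',[.63,.015-.259,.011],T)*1.5, w2p('wrist',[.63,.015-.05,.057+.011],T)*1.5,w2p('wrist',[.63,-.2,.02+.011],T)*1.5)
```

```text
head [0.62604876 0.00608124 0.072     ] ends [0.67730211 0.00747928 0.075     ] [0.5743488  0.00590554 0.075     ] h540 [ 0.62654271 -0.16314624  0.045     ]
[380.6739674  433.95070383] [380.57576145  71.81606479] [380.71002231 375.65194181]
```

```bash
cat >> h.py <<'E'
TC=np.array([.4975,.191]);TY=-.085;S=.213;A=.12
def t2w(x,y,z=0):
    c,s=np.cos(TY),np.sin(TY);return np.array([TC[0]+c*x-s*y,TC[1]+s*x+c*y,z])
def w2t(p):
    c,s=np.cos(TY),np.sin(TY);d=np.array(p)[:2]-TC;return np.array([c*d[0]+s*d[1],-s*d[0]+c*d[1]])
def tippose(x,y,z,dyaw=0,pitch=0.):  # pitch>0: head raised
    yaw=TY+dyaw;h=hdir(yaw);up=np.array([0,0,1.])
    hh=np.cos(pitch)*h+np.sin(pitch)*up;n=np.cos(pitch)*up-np.sin(pitch)*h
    P=t2w(x,y,z)+.070*n-S*hh
    M=rot(yaw,A+pitch);return tcp(P,M,.015),q4(M)
def tip(x,y,z,v=.2,dyaw=0,pitch=0.,uf=None):
    p,q=tippose(x,y,z,dyaw,pitch);return movel(p,q,v=v,until_force=uf)
E
python3 - <<'E'
from h import *
M=rot(0,.219+A)
P=np.array([.629,.012-S*np.cos(.219),.068-S*np.sin(.219)])
movel(tcp(P+[0,0,.08],M,.015),q4(M),v=.2)
movel(tcp(P,M,.015),q4(M),v=.12,until_force=15)
print(get_tcp_pos()[2],tcp(P,M,.015)[2])
command_gripper(0.);print(get_grip_width()*88)
movel(tcp(P+[0,0,.07],M,.015),q4(M),v=.12)
print(get_ft_force(),get_ft_torque())
T=wristT();save(read_camera('wrist'),'pics/e1.png');save(read_camera('scene'),'pics/e2.png',(100,80,400,305),2.5)
# predicted head in wrist
print(w2p('wrist',P+[0,S*np.cos(.219),S*np.sin(.219)+.07],T),get_time())
for y,z in [(-.15,.075),(.175,.075),(.175,.045),(-.12,.012)]:
    p,q=tippose(0,y,z);print(inverse_kinematics(p,q) is not None)
E
```

```text
0.007983585451704144 0.007578664429476637
19.418779158266318
[-0.15238582 -0.38843957 -1.20791871] [-0.44428822 -0.07488887 -0.04785915]
[ 253.1957214  -246.73712332] 12.8333
True
True
True
True
```

View pics/e1.png

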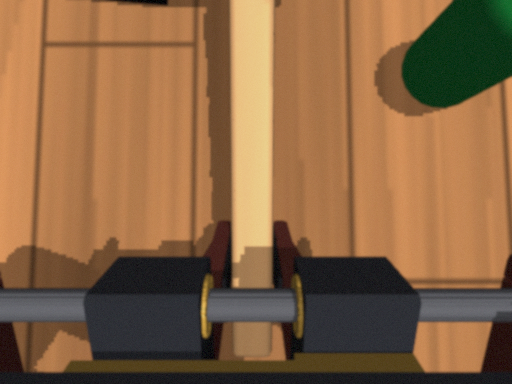

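View pics/e2.png

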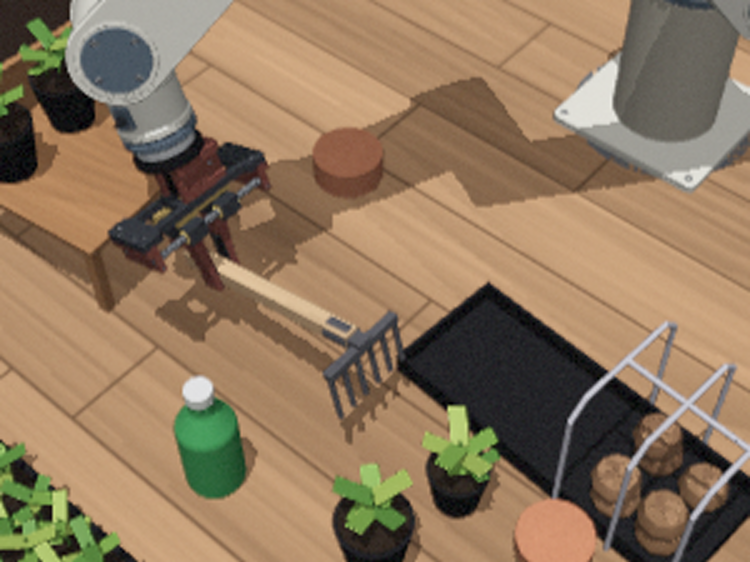

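Run:
```python
from h import *
tip(0,-.17,.10,v=.2)
im=read_camera('scene').copy()
h=hdir(TY);x=np.array([h[1],-h[0],0])
tp=t2w(0,-.17,.10)
for p in [tp,tp+.0485*x,tp-.0485*x,tp+[0,0,.07],tp+[0,0,.07]+.052*x,tp+[0,0,.07]-.052*x,tp+[0,0,.07]-.2*h]:
    u=w2p('scene',p);cv2.circle(im,tuple(int(v*16) for v in u),1*16,(255,0,0),-1,shift=4)
save(im,'pics/f1.png',(130,130,330,280),4)
print(get_time(),get_ft_torque())
```

```text
13.9417 [-0.24893925 -0.05416387 -0.01745385]
```

View pics/f1.png

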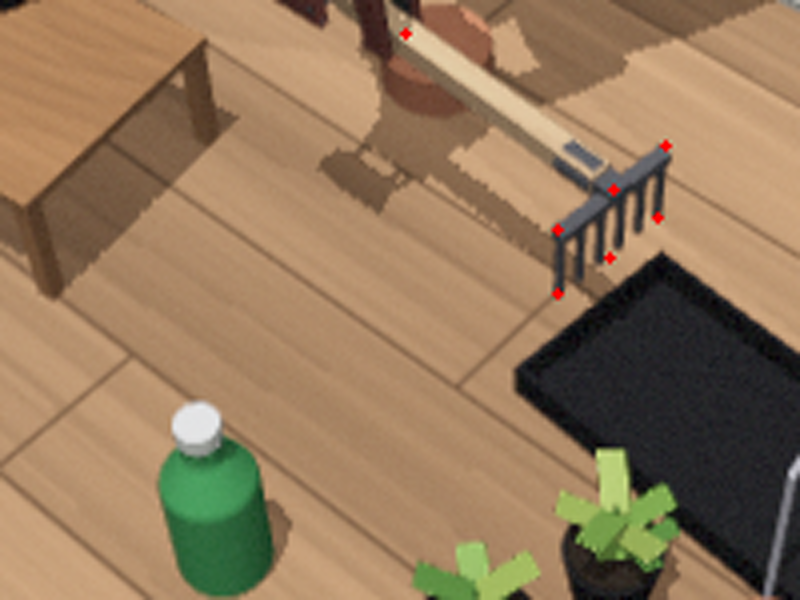

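```bash
cat >> h.py <<'E'
def look(n):
    save(read_camera('scene'),f'pics/{n}s.png',(240,170,420,320),4.4);save(read_camera('top'),f'pics/{n}t.png',(100,150,260,250),4.5)
    a=cv2.imread(f'pics/{n}s.png');b=cv2.imread(f'pics/{n}t.png');print(get_time(),get_ft_force().round(1) if hasattr(get_ft_force(),'round') else get_ft_force())
E
python3 - <<'E'
from h import *
tip(0,-.10,.076,v=.25)
tip(0,.176,.074,v=.22)
tip(0,.176,.044,v=.1)
print(get_ft_force())
r=tip(0,.03,.044,v=.09,uf=20);print(r)
look('g')
E
```

```text
[-0.63486516  0.45511537 -1.27786418]
False
18.125 [-0.5  1.6  1.1]
```

View pics/gs.png

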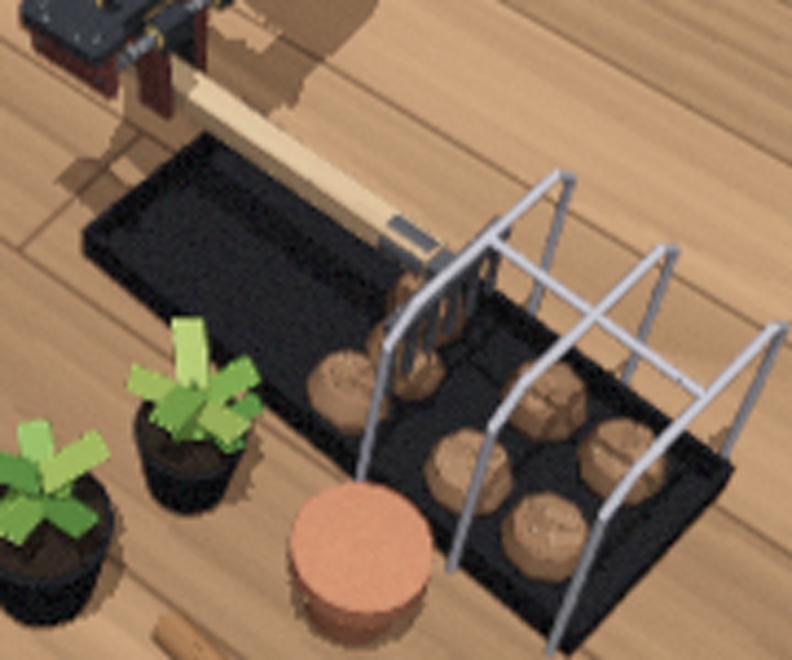

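View pics/gt.png

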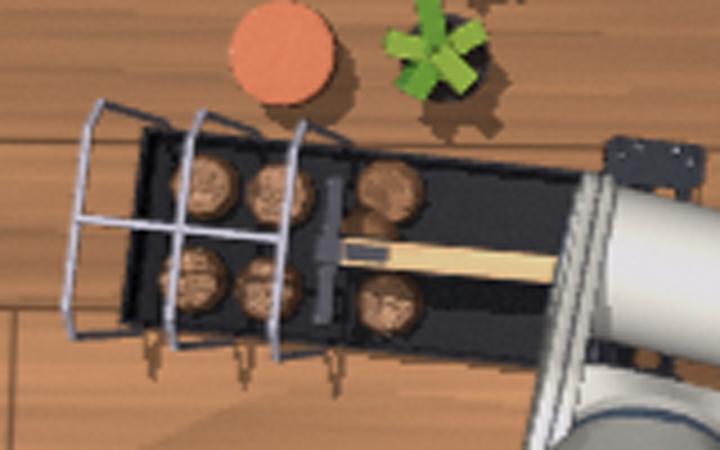

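Run:
```python
from h import *
tip(0,.036,.044,v=.1)
print(tip(0,.036,.013,v=.08,uf=8))
r=tip(0,-.085,.013,v=.09,uf=20);print(r)
look('i')
```

```text
False
False
20.5 [-0.8 -0.1 -1. ]
```

View pics/is.png

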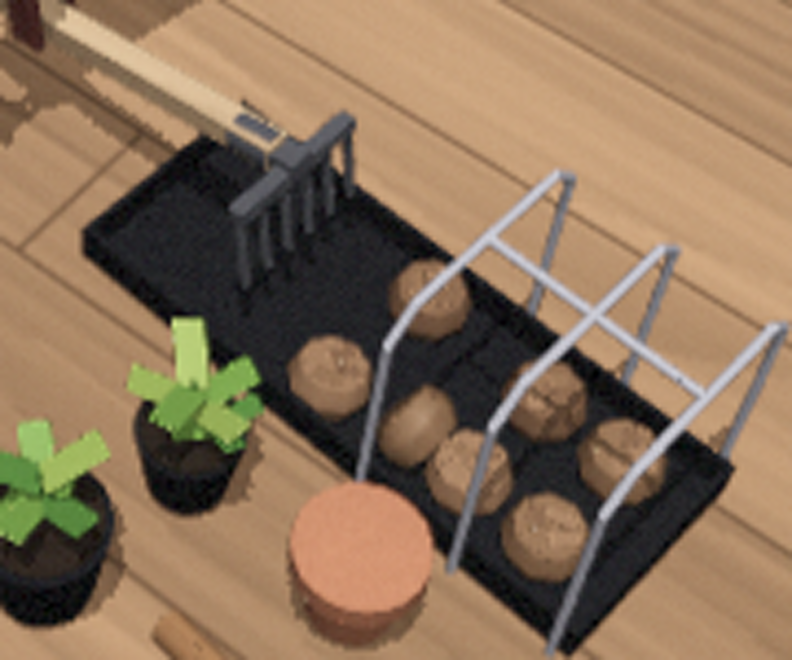

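View pics/it.png

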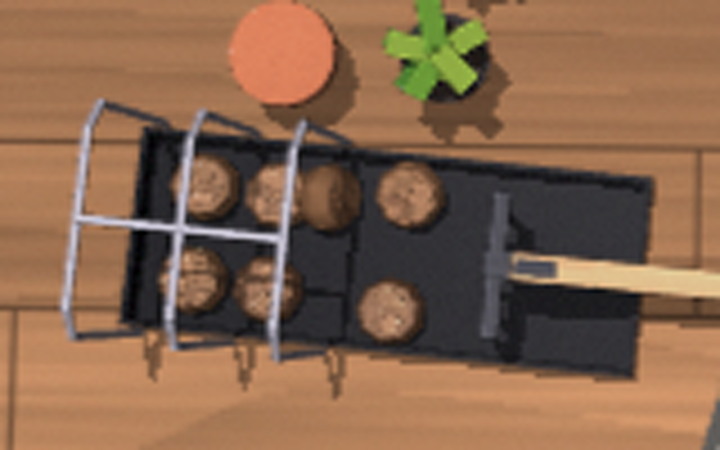

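```bash
cat >> h.py <<'E'
def overlay(n,x,y,z,dyaw=0,pitch=0):
    im=read_camera('scene').copy();yaw=TY+dyaw;h=hdir(yaw);X=np.array([h[1],-h[0],0]);up=np.array([0,0,1.])
    hh=np.cos(pitch)*h+np.sin(pitch)*up;nn=np.cos(pitch)*up-np.sin(pitch)*h
    tp=t2w(x,y,z)
    for p in [tp+.0485*X,tp-.0485*X,tp+nn*.07,tp+nn*.07+.052*X,tp+nn*.07-.052*X,tp+nn*.07-.2*hh]:
        u=w2p('scene',p);cv2.circle(im,tuple(int(v*16) for v in u),16,(255,0,0),-1,shift=4)
    save(im,f'pics/{n}.png',(200,140,360,260),5)
E
python3 - <<'E'
from h import *
overlay('i2',0,-.085,.013)
E
```

View pics/i2.png

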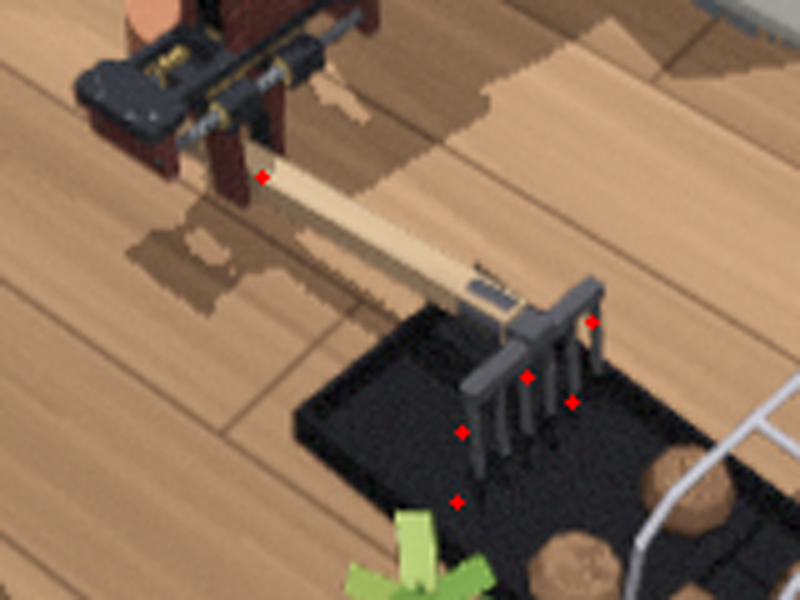

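```bash
cat > fit.py <<'E'
from h import *
from scipy.optimize import least_squares
def fit(obs,x,y,z,dyaw=0,pitch=0,cam='scene'):
    # obs px: bar left(-? +X) etc dict order: bar+X, bar-X, tip+X, tip-X ; returns pitch error, yaw err, slide
    yaw=TY+dyaw;h=hdir(yaw);up=np.array([0,0,1.])
    hh=np.cos(pitch)*h+np.sin(pitch)*up;n=np.cos(pitch)*up-np.sin(pitch)*h
    P=t2w(x,y,z)+.070*n-S*hh
    def pts(v):
        h=hdir(yaw+v[1]);X=np.array([h[1],-h[0],0]);p=pitch+v[0]
        hh=np.cos(p)*h+np.sin(p)*up;n=np.cos(p)*up-np.sin(p)*h
        H=P+(S+v[2])*hh
        return [H+.052*X,H-.052*X,H-.07*n+.0485*X,H-.07*n-.0485*X]
    f=lambda v:np.concatenate([w2p(cam,p)-o for p,o in zip(pts(v),obs)])
    r=least_squares(f,[0,0,0]);return r.x,np.abs(r.fun).max()
E
python3 - <<'E'
from fit import *
o=[np.array(a)/5+[200,140] for a in [(468,388),(598,288),(480,475),(600,372)]]
print(fit(o,0,-.085,.013))
E
```

```text
(array([0.16797302, 0.00409723, 0.00544831]), np.float64(1.6090690767721867))
```

Run:
```python
from h import *
t=lambda x,y,z:w2t(p2w('top',x/4.5+100,y/4.5+150,z)).round(4)
s=lambda x,y,z:w2t(p2w('scene',x/4.4+240,y/4.4+170,z)).round(4)
print('A',t(392,311,.03),s(430,295,.03));print('B',t(411,195,.03),s(333,372,.03))
print('C',t(332,199,.04),s(418,425,.03)); print('C edge -y',t(361,199,.03))
print('near+',t(275,194,.03),s(470,468,.03),'near-',t(268,290,.03),s(546,398,.03))
```

```text
A [-0.0437 -0.007 ] [-0.0398  0.0033]
B [ 0.0436 -0.0118] [ 0.0444 -0.0026]
C [0.0345 0.0447] [0.0367 0.0562]
C edge -y [0.037  0.0252]
near+ [0.0344 0.0897] [0.0376 0.0954] near- [-0.0373  0.0868] [-0.0312  0.0978]
```

```bash
sed -i 's/^def tippose.*/G=.168\ndef tippose(x,y,z,dyaw=0,pitch=0.):/; s/M=rot(yaw,A+pitch);return/M=rot(yaw,A+pitch-G);return/' h.py
python3 - <<'E'
from h import *
x,y=0,-.085
tip(x,y,.05,v=.15); 
tip(0,-.04,.075,v=.15)
tip(0,.029,.07,v=.15)
overlay('j0',0,.029,.07)
r=tip(0,.029,.015,v=.05,uf=3);print(r,get_tcp_pos(),tippose(0,.029,.015)[0])
look('j')
E
```

```text
False [0.48202371 0.00697122 0.07027795] [0.48181772350254515, 0.006947174776020366, 0.0700172766824948]
23.45 [-0.1 -0.4 -0.8]
```

View pics/j0.png

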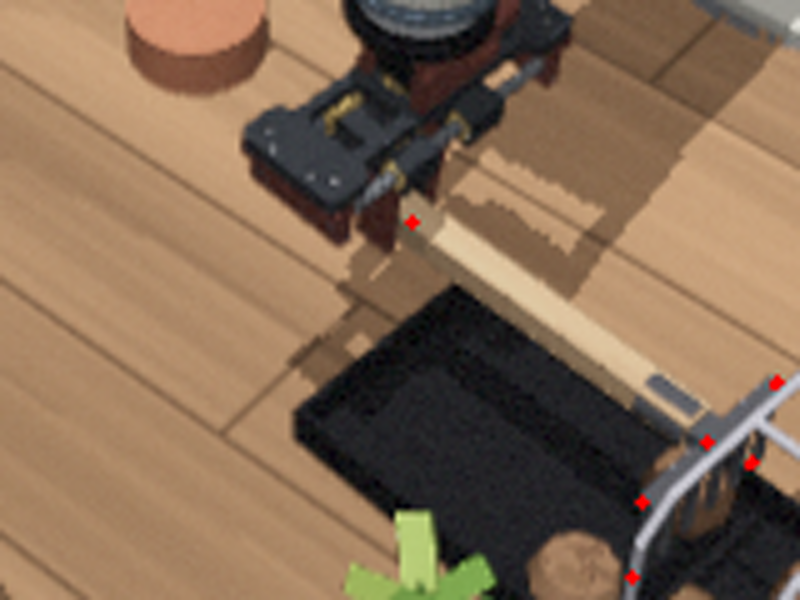

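View pics/js.png

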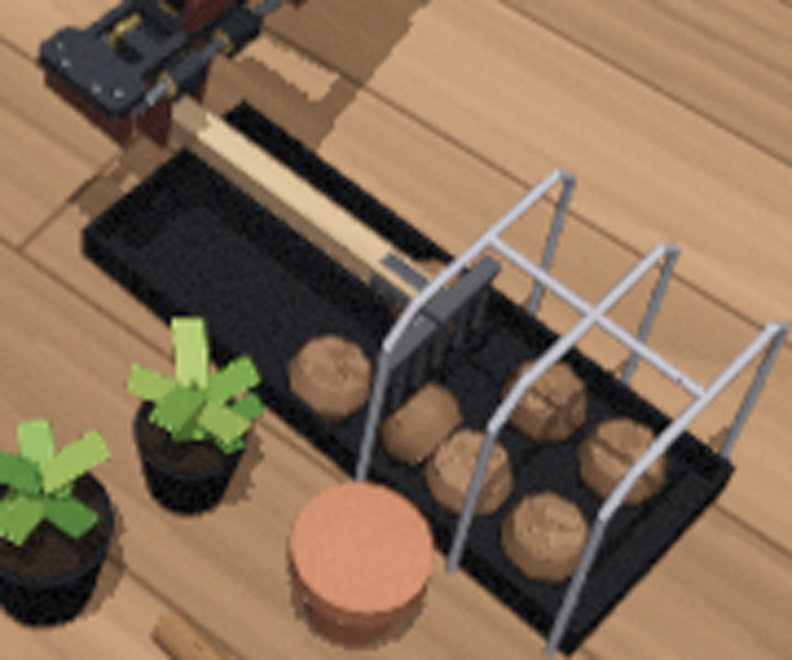

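View pics/jt.png

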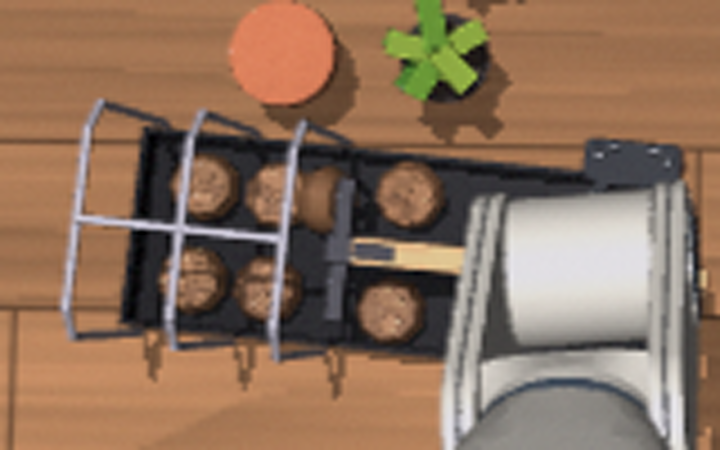

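Run:
```python
from h import *
r=tip(0,-.10,.013,v=.1,uf=15);print(r)
tip(0,-.09,.075,v=.15)
look('k')
overlay('k0',0,-.09,.075)
```

```text
False
25.5583 [-0.6 -0.  -1.6]
```

View pics/ks.png

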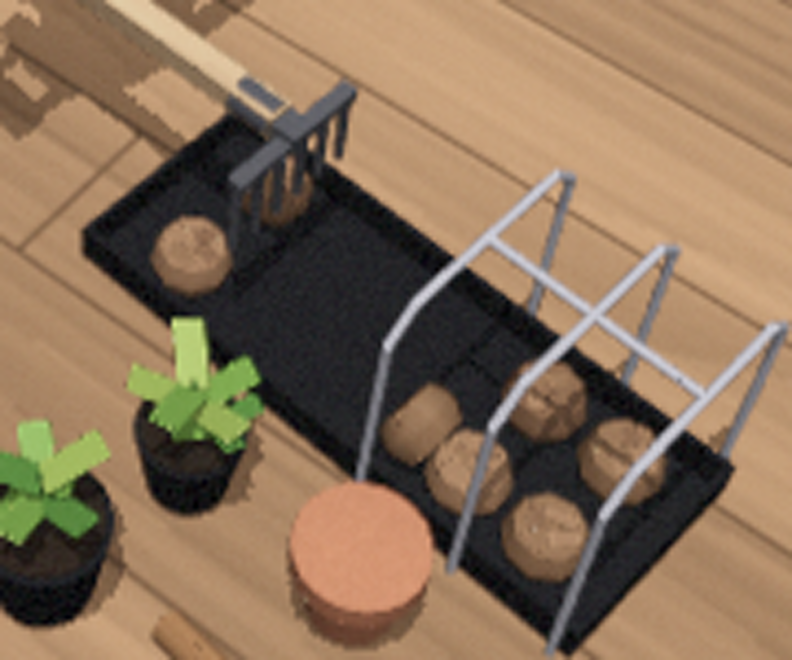

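View pics/kt.png

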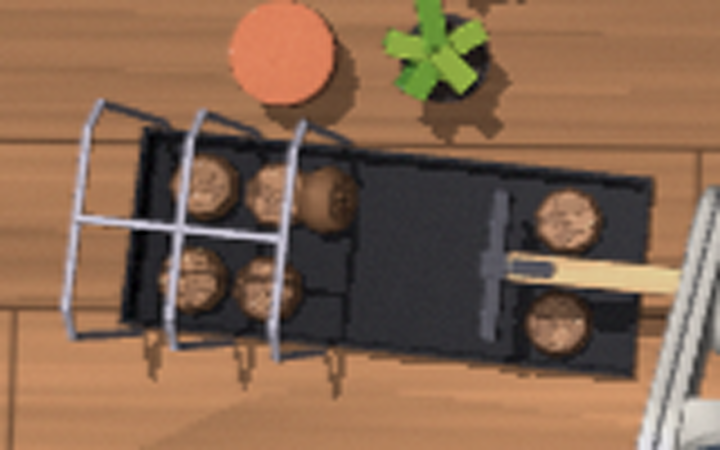

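View pics/k0.png

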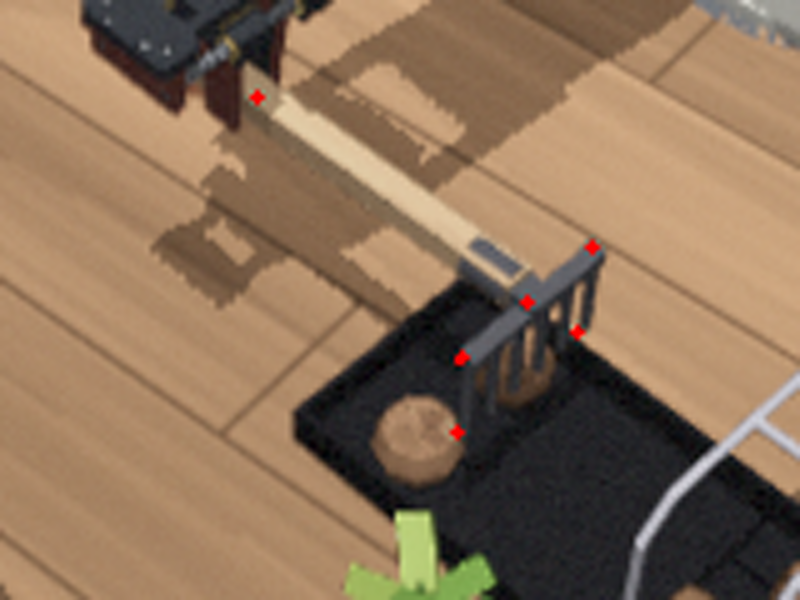

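Run:
```python
from h import *
tip(0,.0,.078,v=.22)
tip(0,.088,.075,v=.15)
r=tip(0,.088,.042,v=.06,uf=3);print(r)
r=tip(0,.02,.042,v=.08,uf=15);print(r)
look('l')
overlay('l0',0,.02,.042)
```

```text
False
False
28.7 [0.3 0.6 0.9]
```

View pics/ls.png

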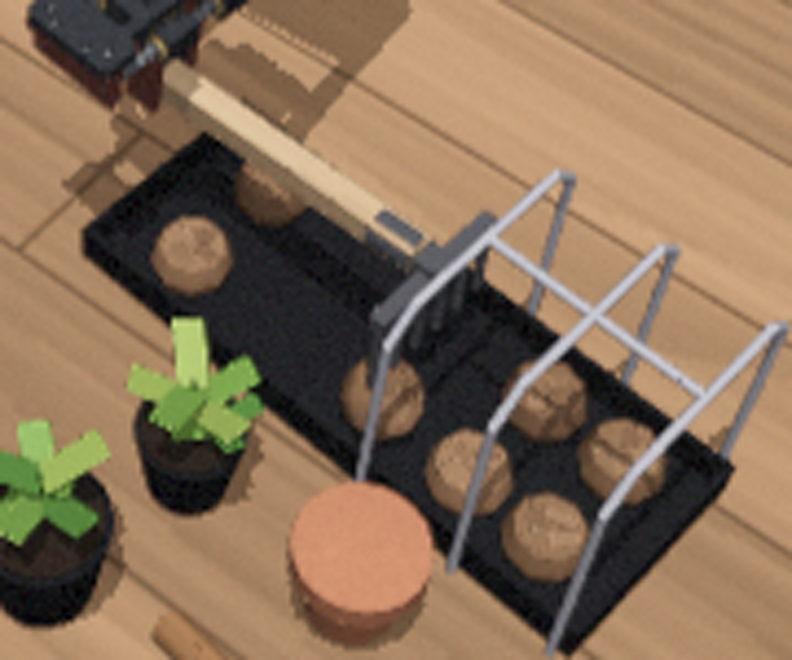

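View pics/lt.png

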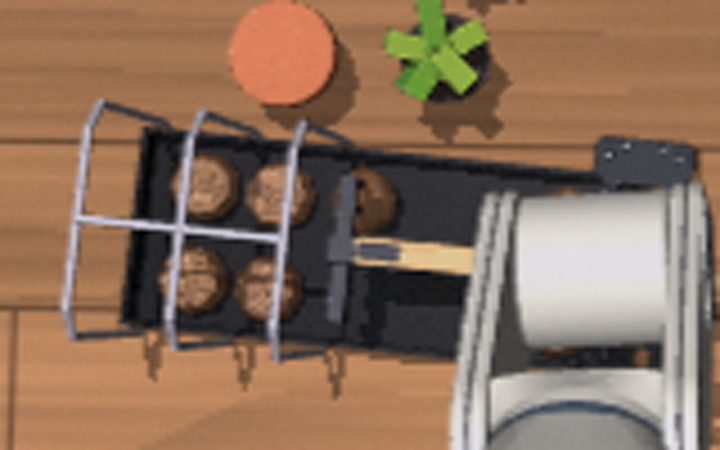

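Run:
```python
from h import *
t=lambda x,y,z:w2t(p2w('top',x/4.5+100,y/4.5+150,z)).round(4)
print('bar',t(341,248,.115),t(347,180,.115),t(335,316,.115))
print('near',t(281,194,.03),t(270,287,.03),'far',t(206,188,.03),t(194,280,.03),'C',t(366,200,.03))
```

```text
bar [-0.0013  0.0194] [0.0466 0.0204] [-0.0491  0.0183]
near [0.0348 0.0852] [-0.0349  0.0856] far [0.0338 0.1417] [-0.0353  0.1427] C [0.0366 0.0213]
```

View pics/l0.png

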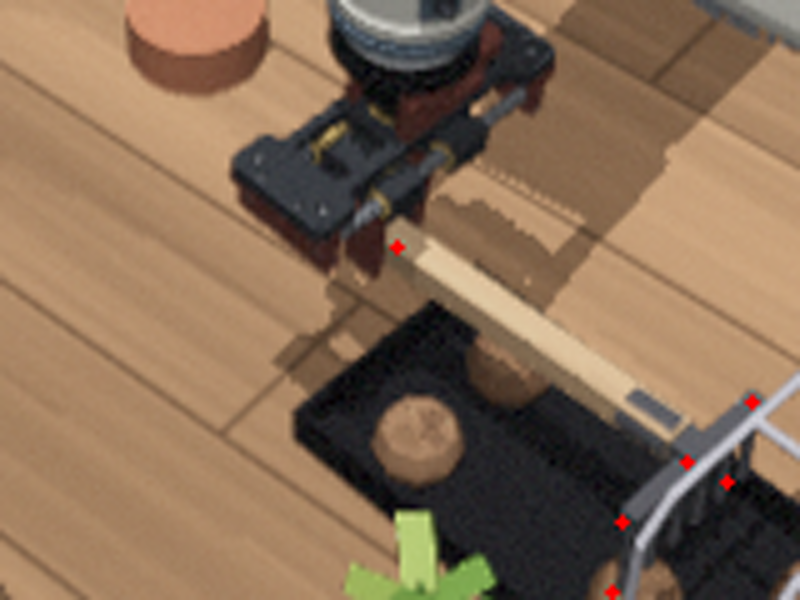

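Run:
```python
from h import *
tip(0,.02,.072,v=.15)
tip(0,.111,.072,v=.2)
r=tip(0,.111,.021,v=.05,uf=4);print(r,get_tcp_pos()[2]-tippose(0,.111,.021)[0][2])
if r:
    look('m')
else:
    tip(0,.097,.021,v=.08,uf=10)
    tip(0,.095,.013,v=.08,uf=5)
    r=tip(0,.057,.013,v=.09,uf=15);print(r)
    tip(0,.060,.075,v=.12)
    look('m')
```

```text
False 0.00020494512653077002
False
32.7917 [ 0.  -0.3 -1.8]
```

View pics/ms.png

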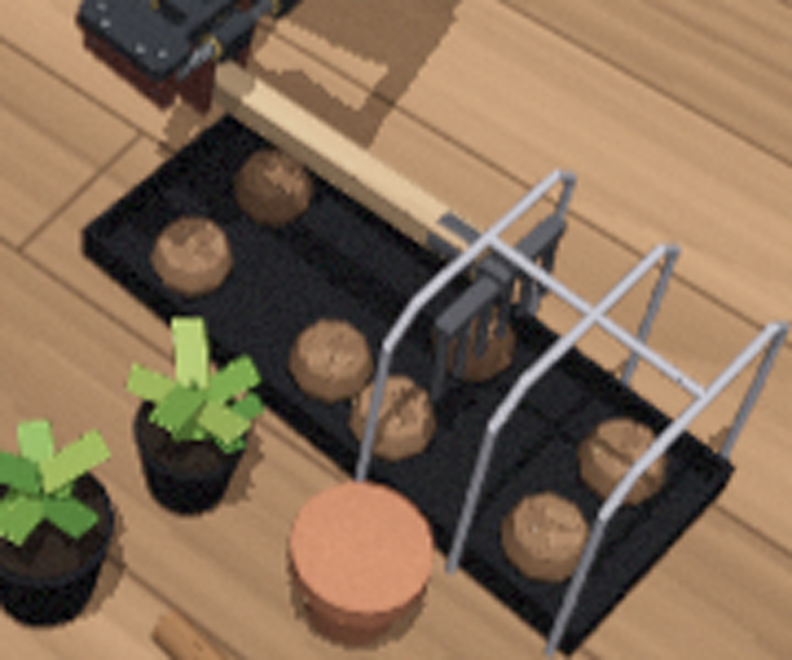

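View pics/mt.png

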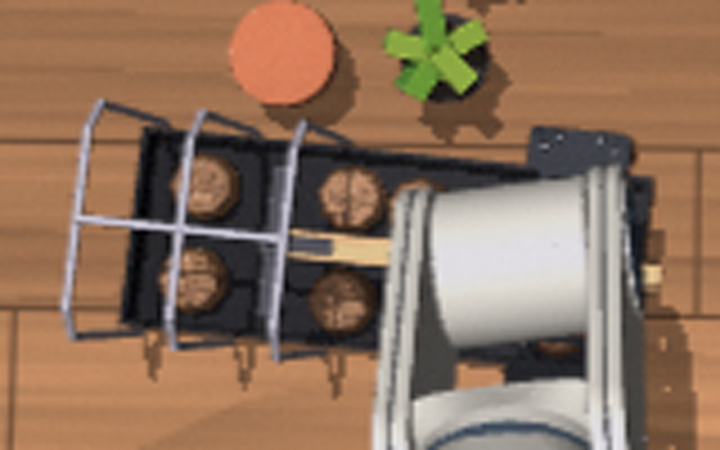

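Run:
```python
from h import *
tip(0,-.10,.080,v=.25)
w=w2t([.632,.027]);print(w)
tip(w[0],w[1],.10,v=.25,dyaw=-TY,pitch=.219)
tip(w[0],w[1],.03,v=.15,dyaw=-TY,pitch=.219)
look('n'); save(read_camera('wrist'),'pics/nw.png')
save(read_camera('scene'),'pics/ns2.png',(130,100,330,250),4)
```

```text
[ 0.14793763 -0.15198917]
35.1667 [-0.5 -0.1 -1.4]
```

View pics/ns.png

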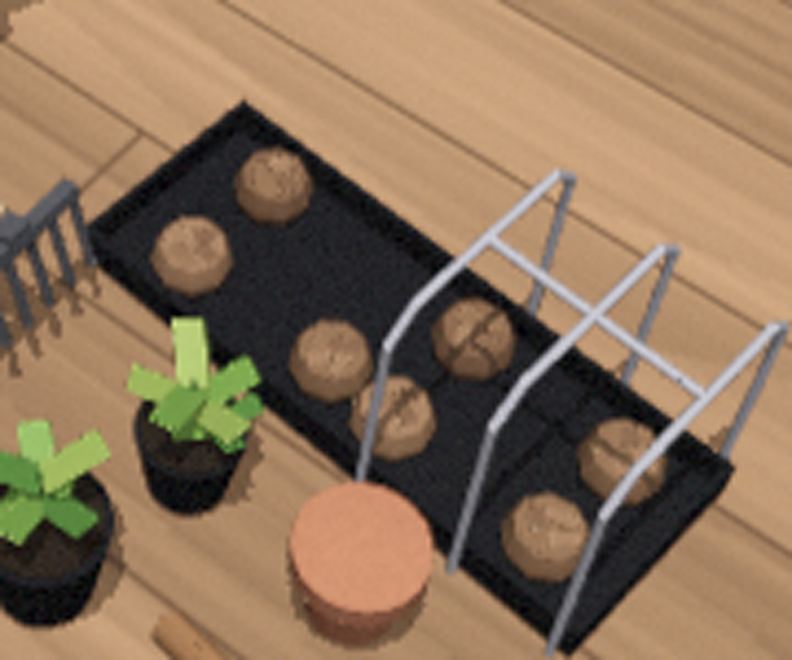

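View pics/nt.png

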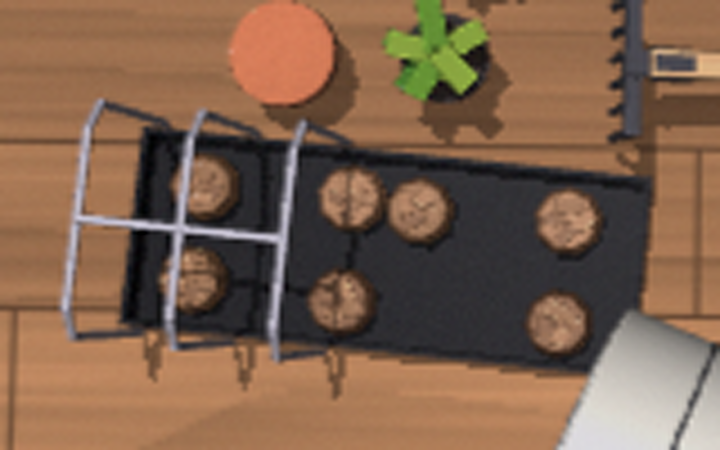

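View pics/ns2.png

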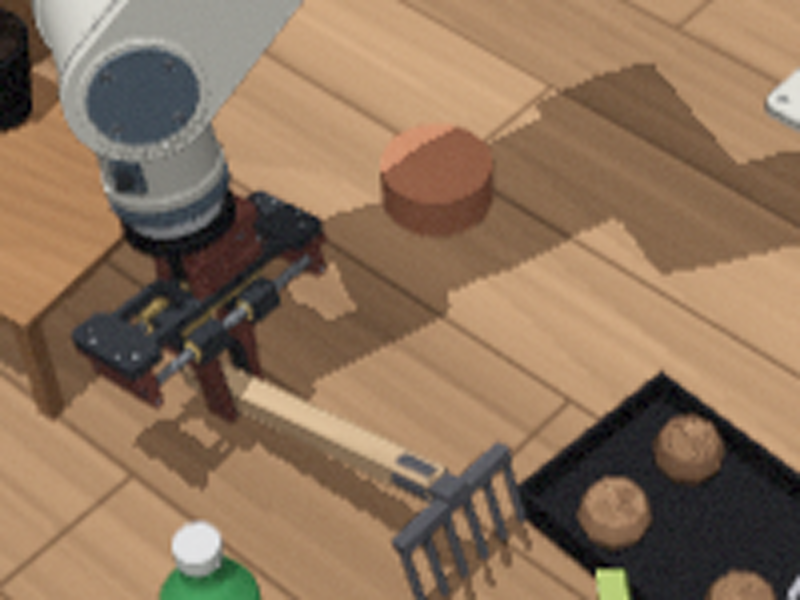

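Run:
```python
from h import *
w=w2t([.652,.007])
k=dict(dyaw=-TY,pitch=.219)
tip(w[0],w[1],.03,v=.12,**k)
r=tip(w[0],w[1],.0005,v=.05,uf=3);print(r) if False else None
r=tip(w[0],w[1],.0005,v=.05,uf=3,**k);print(r,get_tcp_pos()[2],get_ft_force())
save(read_camera('wrist'),'pics/o.png');save(read_camera('scene'),'pics/os.png',(130,100,330,250),4);print(get_time())
```

```text
True 0.008529151973068552 [1.09285453 0.27872021 1.04757551]
37.3667
```

View pics/os.png

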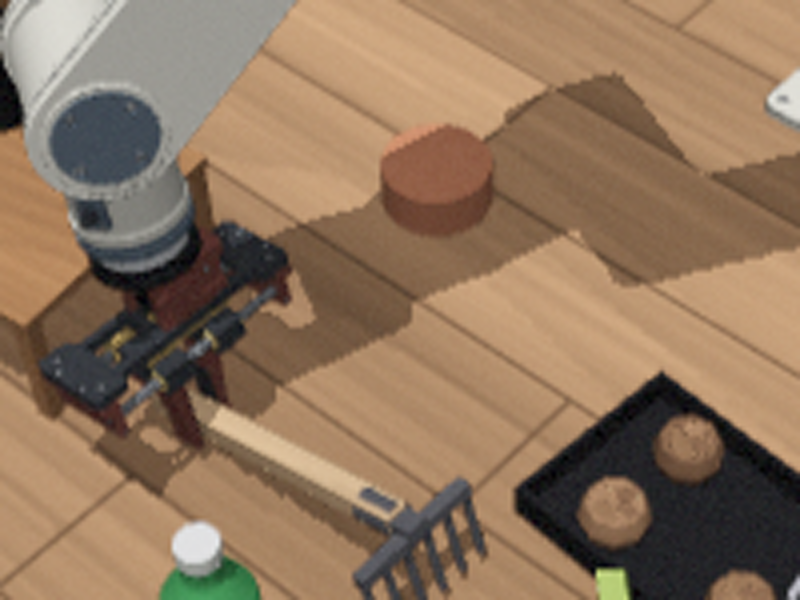

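Run:
```python
from h import *
command_gripper(.5)
p=np.array(get_tcp_pos());z=rot(0,0.171)[:,2]
movel(list(p-z*.07),None,v=.12)
movel([p[0]-.1,p[1]-.0,.25],None,v=.25)
M=rot(0,0);move_pose([.42,-.30,.30],q4(M))
wait(.3)
save(read_camera('scene'),'pics/ps.png',None,1.5);save(read_camera('top'),'pics/pt.png',(100,90,360,270),3);print(get_time())
```

```text
40.725
```

View pics/ps.png

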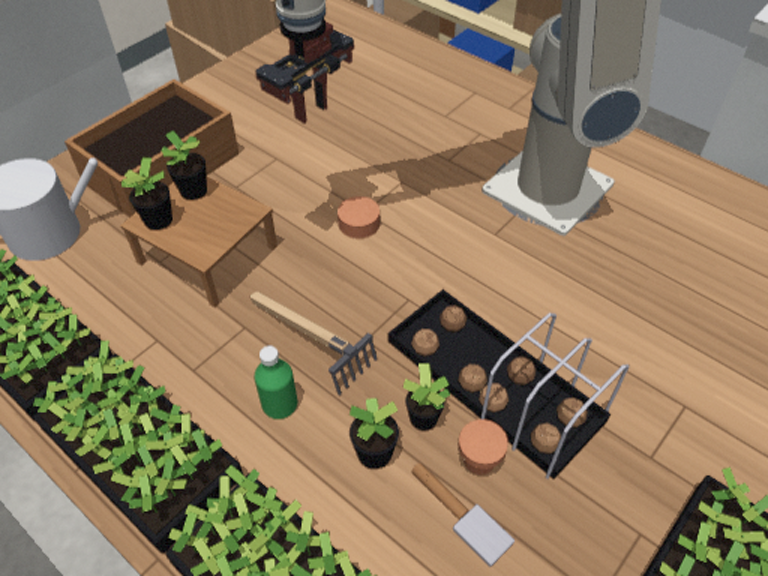

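View pics/pt.png

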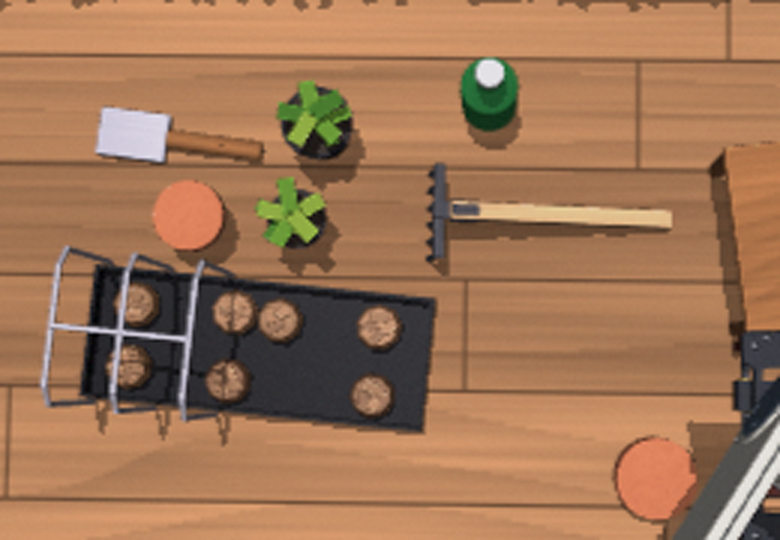

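Run:
```python
from h import *
for x,y in [(137,303),(128,367),(234,312),(227,381),(279,321),(379,327),(372,396)]:print(w2t(p2w('top',x/3+100,y/3+90,.034)).round(3))
job_done();print(get_time())
```

```text
[0.036 0.141]
[-0.036  0.143]
[0.037 0.032]
[-0.04   0.031]
[ 0.032 -0.019]
[ 0.036 -0.131]
[-0.041 -0.131]
the job is handed in; nothing more can be done
the job is handed in; nothing more can be done
```

The job is done and handed in at about 41 s of robot time. I drew the rake out from under the shelf by its neck, laid it on the bench and let go. I then took it again by the handle end, raked the heap out under the guard, and laid the rake down on the bench clear of the tray.

**Lumps:** the last top picture shows all seven lying flat in the tray, none on another.

| Third of tray | Lumps | Tray y (mm) |
|---|---|---|
| +y | 2 | 141, 143 |
| middle | 3 | 32, 31, −19 |
| −y | 2 | −131, −131 |

The outermost lumps lie about 45 and 57 mm from the inner ends, within the 80 mm allowed. Positions may be off by several millimetres: the scene camera read up to about 11 mm further along the tray in the earlier checks. Two of the middle lumps touch side by side.

**Other things:** the bottle, seedling pot and saucers are at the same pixel positions as at the start. The clay pot, small pot, trowel and shelf plants look unmoved by eye.

**What went wrong on the way:**
- While I drew it out, the rake met about 7 N, probably its tines touching the tray's end. I backed off and lifted it.
- The rake pitched about 0.17 rad in the grip when I lowered it onto a lump, so one pass did not catch. I measured the tilt, allowed for it and repeated the pass.
- A slip in my script sent one wrong short move while laying the rake down. The force stop was set to 3 N, and the rake ended lying properly.

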